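# Index the jar dial to the open jar

## Task

Turn the four-station jar dial by pushing the upright posts at its rim until the open jar faces front, towards the robot, and lock it there: swing the red catch aside to let the spring bolt off, and work the dial gently until the bolt drops fully home in that jar's notch. Feel for the drop, and never push hard against the bolt, or its brass pin will bend.

Things in the scene. Friction and masses are not known exactly. Their poses are not given: they have to be found in the camera images.
- dial_base: the fixed grey foot of the dial; origin on the dial's axis at worktop height. Its -x axis points to the front station, marked by a small yellow plate on the foot 141 mm from the axis; the index bolt is on its -y side. The dial turns on it about the vertical axis, either way, without stops, and stays where it is left
- dial_hub (a point): centre of the dial plate's top, 38 mm up: steel, 256 mm wide, 12 mm thick. One jar stands in each quarter at 70 mm radius: three capped (86 mm wide, tops 132 mm up), one open. Each quarter has one rim notch, 14 mm wide and 12 mm deep, a quarter turn anticlockwise (from above) of the quarter's middle: the open jar's notch is opposite the bolt when the middle of its quarter is at the front
- open_jar (a point): centre of the mouth of the open jar (no cap, red and white label, 85 mm wide, 90 mm tall), 132 mm above the worktop. It was set down by eye, up to 10 mm to either side of the middle of its quarter along the rim, so it shows its notch only to about 8 degrees (18 mm at the rim)
- post_1 (a point): one of four upright black posts to push the dial by: 16 mm diameter, 116 mm from the axis, 38 to 120 mm above the worktop; the point is on its axis 103 mm up. They stand between the quarters, but 4 to 9 degrees off: no guide to the notches. It is about 135 degrees clockwise (from above) of the open jar. A push of about 1 N turns the dial, 1 to 4 N while the bolt rides on its rim
- post_2 (a point): as post_1: the post about 45 degrees clockwise (seen from above) of the open jar
- post_3 (a point): as post_1: the post about 45 degrees anticlockwise (seen from above) of the open jar
- post_4 (a point): as post_1: the post about 135 degrees anticlockwise (seen from above) of the open jar
- index_bolt: spring bolt with an 11.5 mm brass pin, nearly square-ended: it enters a notch only within about 2.5 mm of its middle. Origin on the pin's axis under its stud (8 mm, top 67 mm up), 190 mm from the dial's axis while the catch holds it back. Let off, a 3 to 4 N spring drives it along the base's +y: 3 mm until it rides on the rim, 13 mm in all when home. The dropped pin bends above 15 N
- catch_post (a point): red thumb post on the bolt's catch, 10 mm diameter, 58 to 102 mm above the worktop; the point is on its axis 91 mm up, 178 mm from the dial's axis. Pushing it 20 mm sideways along the base's x, either way, with about 2 N, swings the catch clear and lets the bolt off; the catch stays aside
- catch_pivot (a point): pivot of the red catch bar, 56 mm above the worktop on the bolt housing (36 mm wide, top 50 mm up, 140 to 206 mm from the dial's axis). The bar swings level; its end, 40 mm from the pivot, props the bolt's stud

How it is judged (in metres and radians):
At the end, for the whole second after the job is handed in: the bolt is home (at least 11 of its 13 mm travel) and at rest, with the open jar at the front station (within 16 mm to either side), so that the dial is locked (y of index_bolt in the frame of dial_base above -0.179 m and x of open_jar in the frame of dial_base below -0.06 m and y of open_jar in the frame of dial_base between -0.016 and 0.016 m and linear speed of index_bolt below 0.01 m/s); the robot touches nothing.
It fails at once if the dropped pin of the index bolt (more than 7 mm out) is loaded with more than 15 N (y of index_bolt in the frame of dial_base above -0.183 m and contact force between index_bolt and anything else above 15 N).
It also fails if it takes over 58 s, if anything falls off the work surface, if the arm or the gripper's body presses on something with over 40 N, if the wrist force passes 120 N, or if a joint passes its speed limit or range.

## Robot

A 7-joint arm with a two-finger parallel gripper is mounted at the origin on a cart in front of the work surface, level with it; the furniture and walls round the work are solid. World frame = base frame: x ahead of the robot, y to its left, z up, the work surface at z = 0. Lengths are in mm, angles in rad, forces in N, time in s.
With the tool pointing down it reaches from about 400 to 875 mm from the base axis. Payload 19.3 kg.
Tool frame: the origin (TCP) lies at the very end of the fingers, on their centre line; the grasp point (between the pads) lies 19 mm behind it (grip_point_offset is the z of the grasp point in the tool frame, in mm); z points along the fingers, x is the direction in which the jaws open and shut, and the axes are right-handed (so a half turn about z gives the same grasp; the last joint's range is limited). The gripper opens to 85 mm and grips with 20 to 120 N. Pads are 22 mm wide; open, the fingers measure 114 mm over their backs; the gripper's body (76 mm by 85 mm) begins 54 mm behind the grasp point. The pads swing forward as they close: fully open they stand 13 mm farther back than shut.
Start: joints at [-1.202, 0.521, -0.036, 1.599, 0.021, 1.021, -0.113], TCP at [265.55, 565.772, 231.291] pointing down, gripper open.
Joint ranges: [-2.91, 2.91], [-0.3, 2.13], [-1.5, 1.42], [0.17, 2.43], [-1.26, 4.41], [0.16, 1.93], [-2.52, 2.52]. Speed limits (rad/s): [1.89, 1.89, 2.39, 2.39, 3.01, 3.01, 3.01].

## Interface

Orientations are given as a 3x3 rotation matrix whose columns are the frame's x, y, z axes.
In Python, from workcell import movep, movel, goto_joints, open_gripper, clamp, wait, inverse_kinematics, read_state, camera, PlanningError, finish_job, grip_point_offset gives the robot as it stands. Calls block until the motion is done:
- movep(position, orientation): joint-space move of the TCP to a pose.
- movel(position, frame=None, max_speed=150, guard=None): straight line of the TCP; frame=None keeps the orientation; max_speed is the mean speed in mm/s. With guard (N) it stops when the force on the tool has changed by that much, and returns True; else False.
- goto_joints(angles): joint-space move.
- open_gripper() and clamp(): open the fingers fully, or close them until they stop; the grip force is fixed at half the most.
- wait(seconds).
- inverse_kinematics(position, orientation): joint angles nearest the present ones, or None.
- read_state(): the state.
- camera(name): name is "scene" or "top" or "wrist"; returns a dict with "image" (420x560x3 uint8, blue, green, red), "range_z" (420x560 float32, mm along the optical axis (not along the pixel's ray), 0 where there is no reading), "fx", "fy", "cx", "cy" (pixels), "cam_to_world" (4x4, takes a point from camera to world coordinates). Camera axes: x right, y up, looking along -z (the intrinsics and any distortion apply to the point x, -y, -z); pixel columns grow to the right and rows downward; lengths in mm; the calibration is good to about 2 mm. A picture is of the moment at which its call begins.
A pose or a line that the arm cannot do raises PlanningError and nothing moves.
- finish_job(): hands the job in, once; it reports no verdict.
The state is a dict: "time": time; "qpos": joint angles; "qvel": joint speeds; "joint_efforts": joint torques, N m; "eef_pos": TCP position; "tool_rot": TCP orientation; "ft_force": force on the tool from outside, world axes, zero at the start; "torque": the same for the moment, N m; "finger_gap": finger opening in mm.
Only numpy, scipy, OpenCV 4.12 (cv2) and the standard library are available. Lean on these libraries where they do the work, as an engineer would, in place of code of your own. Each camera call takes 0.05 s, during which the arm holds its last target. There are 200 camera calls.

## Working session

There is one attempt and no reset: what is moved stays moved. The work goes in short steps, each a Python script; the robot and the scene stay as the last script left them, time stands still between calls to the robot, and variables do not carry over. Pictures are saved under pics/ and viewed, about 8 in all and at most 12, crops included, and the job is handed in when it is done.

```bash
ls; mkdir -p pics
cat > h.py <<'E'
import numpy as np, cv2
from workcell import *
def px(c,u,v,z=None):
    """pixel -> world; z given: intersect ray with height, else use range"""
    T=np.array(c["cam_to_world"]); r=np.array([(u-c["cx"])/c["fx"],-(v-c["cy"])/c["fy"],-1.])
    if z is None:
        return T[:3,:3]@(r*c["range_z"][int(round(v)),int(round(u))])+T[:3,3]
    d=T[:3,:3]@r; o=T[:3,3]; return o+d*(z-o[2])/d[2]
E
python3 - <<'E'
from h import *
import pickle
cs={n:camera(n) for n in("top","scene")}
pickle.dump(cs,open("c0.pkl","wb"))
for n,c in cs.items(): cv2.imwrite(f"pics/{n}0.png",c["image"]); print(n,c["fx"],c["cx"],c["cy"],np.round(c["cam_to_world"],3).tolist(),[k for k in c])
s=read_state();print(s["time"],s["tool_rot"],s["ft_force"],grip_point_offset)
E
```

```text
pics
top 388.90346106100026 280.8204734236221 205.7813534079409 [[0.024, 0.997, -0.068, 482.427], [-1.0, 0.025, 0.012, -7.809], [0.014, 0.068, 0.998, 935.406], [0.0, 0.0, 0.0, 1.0]] ['image', 'range_z', 'fx', 'fy', 'cx', 'cy', 'cam_to_world']
scene 487.8077304925317 268.61656900997207 220.48562912959915 [[0.696, 0.538, -0.475, 97.548], [-0.718, 0.513, -0.47, -446.178], [-0.009, 0.668, 0.744, 822.436], [0.0, 0.0, 0.0, 1.0]] ['image', 'range_z', 'fx', 'fy', 'cx', 'cy', 'cam_to_world']
0.1 [[ 4.24844491e-01  9.05266274e-01 -3.62256540e-04]
 [ 9.05265793e-01 -4.24844640e-01 -9.36066774e-04]
 [-1.00129243e-03  6.97443587e-05 -9.99999496e-01]] [0.60782972 0.48673369 0.34459608] -18.700000000000003
```

View pics/top0.png

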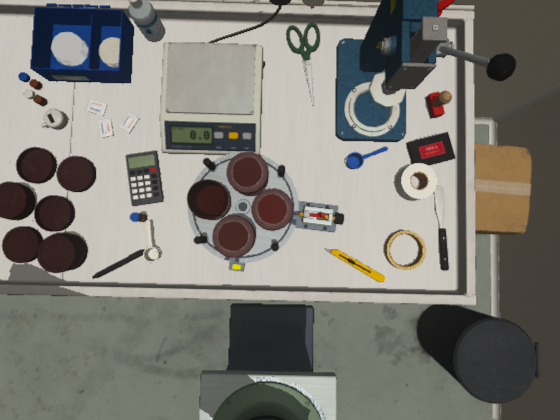

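View pics/scene0.png

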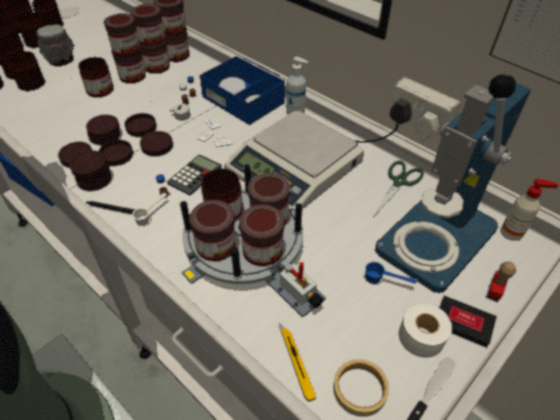

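The top view shows the hub near (243,207), the open jar at the left (209,199), the yellow plate at (237,267) and the bolt with its red catch on the right (~(320,216)). I'll enlarge that area.

Run:
```python
import pickle,cv2
c=pickle.load(open("c0.pkl","rb"))["top"]["image"]
cv2.imwrite("pics/crop1.png",cv2.resize(c[145:277,180:350],None,fx=4.5,fy=4.5,interpolation=cv2.INTER_CUBIC))
```

```text
(no output)
```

View pics/crop1.png

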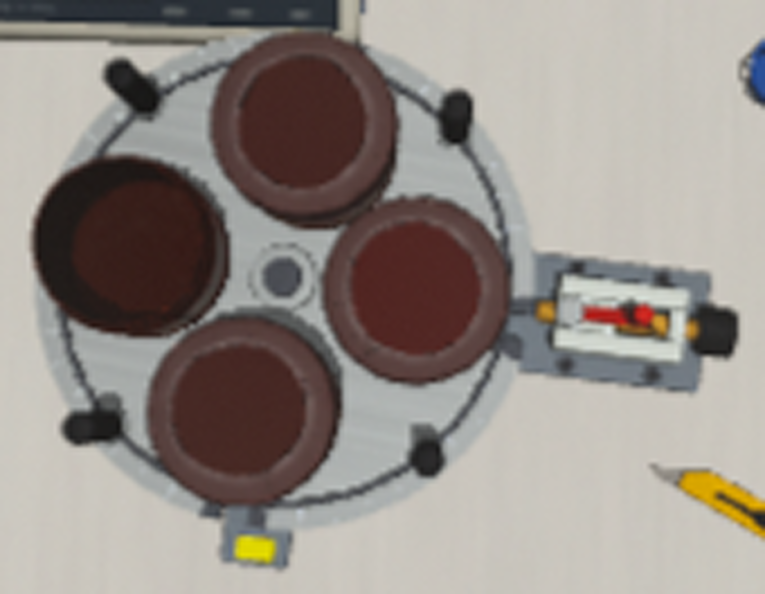

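Run:
```python
from h import *
import pickle
c=pickle.load(open("c0.pkl","rb"))["top"]
f=lambda u,v:(180+u/4.5-.4,145+v/4.5-.4)
P=dict(hub=(283,277,40),jar=(131,245,132),UL=(118,72,120),UR=(456,101,120),LL=(75,428,120),LR=(428,464,120),catch=(643,313,102),plate=(256,548,6),knob=(722,331,40))
W={k:px(c,*f(u,v),z) for k,(u,v,z) in P.items()}
h=W["hub"]
for k,w in W.items():
    d=w[:2]-h[:2]; print(k,np.round(w,1),"r",round(np.hypot(*d),1),"ang",round(np.degrees(np.arctan2(d[1],d[0])),1), "range",np.round(px(c,*f(*P[k][:2])),1))
```

```text
hub [540.8  69.6  40. ] r 0.0 ang 0.0 range [539.8  68.3  55.4]
jar [547.8 131.9 132. ] r 62.6 ang 83.6 range [555.  147.3  43.2]
UL [630. 143. 120.] r 115.6 ang 39.4 range [629.7 142.7 122. ]
UR [620.5 -16.  120. ] r 117.0 ang -47.0 range [620.1 -15.9 122.5]
LL [463.1 156.7 120. ] r 116.7 ang 131.7 range [463.1 156.5 120.8]
LR [450.4  -7.1 120. ] r 118.5 ang -139.7 range [450.4  -7.1 119.3]
catch [ 523.8 -107.8  102. ] r 178.3 ang -95.5 range [ 523.8 -107.8  102.1]
plate [399.9  82.3   6. ] r 141.5 ang 174.8 range [400.3  81.9  10.8]
knob [ 518.7 -156.    40. ] r 226.7 ang -95.6 range [ 518.5 -155.1   45.7]
```

```bash
cat >> h.py <<'E'
from scipy.optimize import least_squares
C=np.array([540.,68.6]); R=119.
def tool(tp,gap,z,flip=1):
    """tool pose behind (clockwise of) a post at angle tp (deg), 19 mm = post + pad half widths"""
    t=np.radians(tp)-np.arcsin((19+gap)/R); u=np.array([np.cos(t),np.sin(t),0])*flip
    F=np.column_stack([u,np.cross([0,0,-1],u),[0,0,-1]])
    return np.r_[C+R*u[:2]*flip,z],F
E
python3 - <<'E'
from h import *
P=np.array([[630,143],[620.3,-16],[463.1,156.6],[450.4,-7.1]])
s=least_squares(lambda c:np.hypot(*(P-c).T)-116,[540,68]); print("centre",s.x,s.fun)
c=s.x
print("posts",np.degrees(np.arctan2(*(P-c).T[::-1])),"plate",np.degrees(np.arctan2(82.1-c[1],400-c[0])),"catch",np.degrees(np.arctan2(-107.8-c[1],523.8-c[0])),"jar",np.degrees(np.arctan2(131.9-c[1],547.8-c[0])))
for f in(1,-1):
  for tp in(131,170,209,235):
    q=inverse_kinematics(*tool(tp,6,92,f)); print(f,tp,None if q is None else np.round(q,2))
E
```

```text
centre [539.74929602  68.51567916] [1.01753552 0.75322666 0.76455866 1.05138886]
posts [  39.53301401  -46.37600802  131.02916889 -139.75899744] plate 174.44801034044903 catch -95.16883676024416 jar 82.76138656189275
1 131 [-0.34  0.55 -0.16  2.    0.15  0.6   1.47]
1 170 [-0.16  0.49 -0.3   2.16  0.27  0.53  2.1 ]
1 209 [-1.    0.92  1.22  2.25 -1.19  0.94 -1.85]
1 235 [-0.88  0.95  1.22  2.19 -1.18  0.97 -1.32]
-1 131 [-0.78  0.6   0.43  2.02 -0.43  0.61 -1.12]
-1 170 [-0.65  0.51  0.34  2.19 -0.34  0.5  -0.44]
-1 209 [-0.4   0.47  0.23  2.23 -0.23  0.46  0.31]
-1 235 [-0.23  0.49  0.17  2.16 -0.17  0.5   0.81]
```

Run:
```python
from h import *
import pickle
T=lambda tp,g,z:tool(tp,g,z,-1)
clamp()
movep(*T(131,7,190)); print(read_state()["time"])
p,F=T(131,7,94); print("down",movel(p,F,guard=8), read_state()["eef_pos"])
for tp in (131,143,156,169,182,195,208):
    p,F=T(tp,0,94); movel(p,F,max_speed=70); s=read_state(); print(tp,round(s["time"],1),np.round(s["ft_force"],1),np.round(s["eef_pos"]-p,1))
p,F=T(208,8,94); movel(p,F); movel(p+[0,0,76],F)
c=camera("top"); pickle.dump(c,open("c1.pkl","wb"))
cv2.imwrite("pics/crop2.png",cv2.resize(c["image"][145:277,180:350],None,fx=4.5,fy=4.5,interpolation=cv2.INTER_CUBIC)); print(read_state()["time"])
```

```text
2.5167
down False [483.80641139 173.43777297  94.59758216]
131 3.6 [ 0.8 -0.1 -0. ] [0.3 0.2 0.8]
143 4.1 [0.9 0.2 0.2] [0.6 0.3 0.3]
156 4.6 [ 1.3  0.6 -0.4] [0.6 0.4 0.1]
169 5.1 [-0.4 -0.8 -0.4] [0.5 0.5 0. ]
182 5.7 [-0.5 -0.3 -0.5] [ 0.3  0.5 -0. ]
195 6.2 [ 0.3  0.2 -0. ] [ 0.2  0.5 -0. ]
208 6.7 [ 0.   0.4 -1. ] [ 0.   0.5 -0. ]
7.6917
```

View pics/crop2.png

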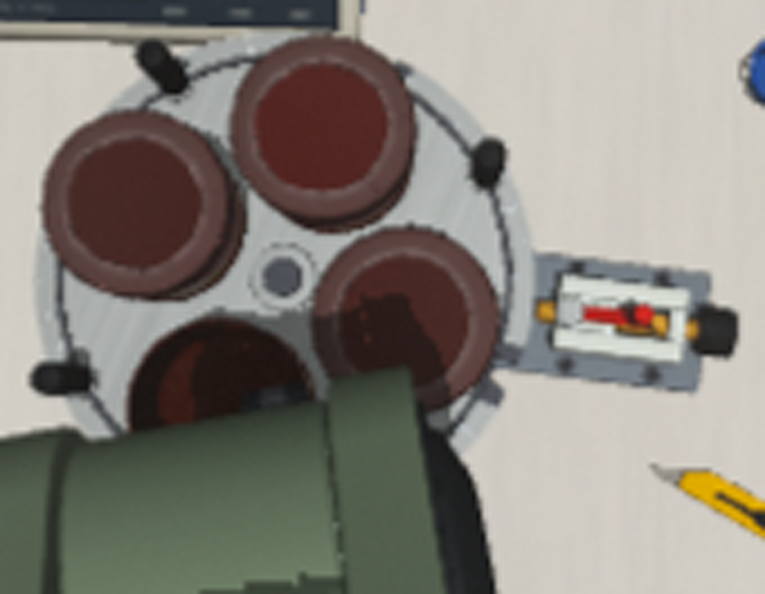

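The open jar is now near the front at about (220,390). The left post is at (45,378), and a dark patch on the rim at (490,392) may be the notch. I'll measure these.

Run:
```python
from h import *
import pickle
c=pickle.load(open("c1.pkl","rb"))
f=lambda u,v:(180+u/4.5-.4,145+v/4.5-.4)
for k,(u,v,z) in dict(left=(43,378,120),UR=(490,148,120),UL=(150,52,120),spot=(490,392,38),spotTR=(405,70,38),old1=(210,510,38),old2=(512,345,38)).items():
    w=px(c,*f(u,v),z); d=w[:2]-C; print(k,np.round(w,1),round(np.hypot(*d),1),round(np.degrees(np.arctan2(d[1],d[0]))%360,1))
```

```text
left [485.9 172.4 120. ] 117.0 117.6
UR [598.7 -32.5 120. ] 116.9 300.1
UL [639.9 128.4 120. ] 116.5 30.9
spot [484.6 -37.8  38. ] 120.0 242.5
spotTR [649.9  10.   38. ] 124.5 331.9
old1 [421.3 103.2  38. ] 123.6 163.8
old2 [508.9 -48.5  38. ] 121.2 255.1
```

Run:
```python
from h import *
import pickle
a=np.radians(-5.4); d=np.array([np.cos(a),np.sin(a),0]); k=np.array([523.8,-107.8,82])
t=np.radians(264.6); u=-np.array([np.cos(t),np.sin(t),0]); F=np.column_stack([u,np.cross([0,0,-1],u),[0,0,-1]])
movep(k-25*d+[0,0,88],F); print(movel(k-25*d,F,guard=8))
print(movel(k-14*d,F,max_speed=40)); print(read_state()["ft_force"])
movel(k+8*d,F,max_speed=40); print(read_state()["ft_force"],read_state()["eef_pos"])
movel(k-10*d,F); movel(k-10*d+[0,0,88],F)
# back to behind LL, high
movep(*tool(208,8,170,-1))
c=camera("top"); pickle.dump(c,open("c2.pkl","wb"))
cv2.imwrite("pics/crop3.png",cv2.resize(c["image"][185:255,260:350],None,fx=7,fy=7,interpolation=cv2.INTER_CUBIC)); print(read_state()["time"])
```

```text
False
False
[-0.3846297  -0.57783864 -0.00943317]
[-0.69201939  0.38426974  0.01360103] [ 531.85418546 -108.6801559    81.98789618]
13.225
```

View pics/crop3.png

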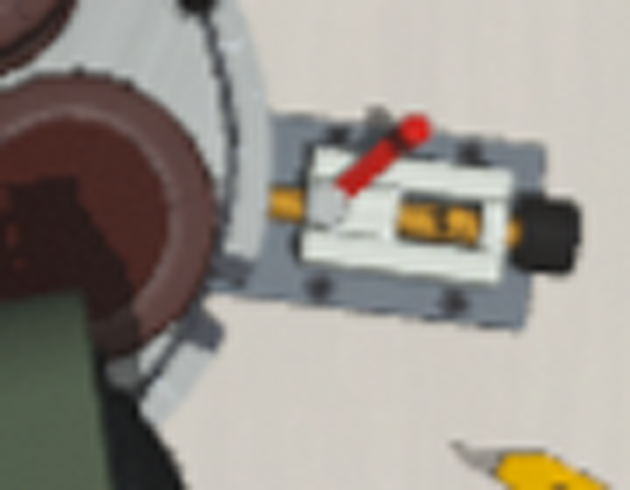

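The catch is swung aside (red bar at about 45°) and the pin is riding the rim. The notch shows at about (200,330) in the crop, so roughly 22° to go. Next I creep in with a force guard.

Run:
```python
from h import *
import pickle
T=lambda tp,g,z=94:tool(tp,g,z,-1)
p,F=T(208,8); print(movel(p,F,guard=8))
f0=read_state()["ft_force"]; hit=False
for tp in [209,214,219,223]+list(np.arange(225,241,2)):
    p,F=T(tp,0); hit=movel(p,F,max_speed=20 if tp<=223 else 6,guard=5)
    s=read_state(); f=s["ft_force"]-f0; print(tp,hit,round(s["time"],2),np.round(f,1),np.round(s["eef_pos"]-p,1))
    if hit or np.hypot(*f[:2])>7: break
pos=s["eef_pos"]; 
t=np.arctan2(pos[1]-C[1],pos[0]-C[0]); back=np.array([np.sin(t),-np.cos(t),0])
movel(pos+4*back,max_speed=30); print(read_state()["ft_force"]-f0)
c=camera("top"); pickle.dump(c,open("c3.pkl","wb")); print(read_state()["time"])
cv2.imwrite("pics/crop4.png",cv2.resize(c["image"][185:255,260:350],None,fx=7,fy=7,interpolation=cv2.INTER_CUBIC))
```

```text
False
209 False 14.54 [-0.2 -0.9 -0.5] [0.1 0.  0.1]
214 False 15.21 [-0.1  0.1 -0. ] [ 0.  -0.2 -0. ]
219 False 15.88 [ 0.   0.2 -1.2] [ 0.2 -0.2  0. ]
223 False 16.44 [ 0.7 -0.5 -0.7] [ 0.1 -0.2  0. ]
225 False 17.28 [ 0.1 -0.8 -0.6] [ 0.1 -0.2  0. ]
227 False 18.12 [-1.9  2.1 -1.1] [-0.1  0.1 -0. ]
229 True 18.45 [-1.   2.3  1. ] [-2.7  3.2 -0.2]
[ 0.23746767 -1.16145084 -0.08942581]
18.775
```

View pics/crop4.png

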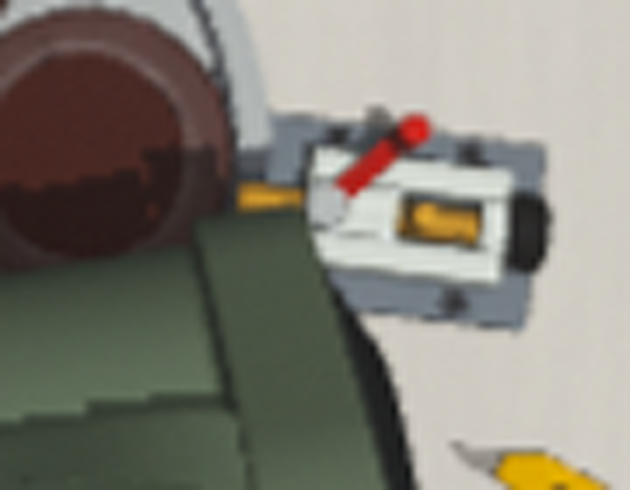

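The bolt has dropped: the knob's right edge moved from column 578 to 548, about 9.5 mm. I'll retreat clear and verify.

Run:
```python
from h import *
import pickle
p=read_state()["eef_pos"]; movel(p+[0,0,110]); goto_joints([-1.202,.521,-.036,1.599,.021,1.021,-.113]); wait(.3)
c=camera("top"); print(read_state()["time"])
pickle.dump(c,open("c4.pkl","wb"))
a=np.radians(-5.4); Rb=np.array([[np.cos(a),-np.sin(a)],[np.sin(a),np.cos(a)]])
for n in(0,2,3,4):
    d=pickle.load(open(f"c{n}.pkl","rb")); d=d["top"] if n==0 else d
    # base-frame y of knob end: dark pixels along the bolt axis past the housing, z~42
    ys=[]
    for off in(-4,0,4):
        prof=[]
        for y in np.arange(-260,-200,.5):
            w=np.r_[C+Rb@[off,y],42,1]; q=np.linalg.inv(d["cam_to_world"])@w
            u=d["cx"]-d["fx"]*q[0]/q[2]; v=d["cy"]+d["fy"]*q[1]/q[2]
            prof.append(cv2.getRectSubPix(d["image"],(1,1),(u,v)).mean())
        dark=np.arange(-260,-200,.5)[np.array(prof)<100]; ys.append(dark.min() if len(dark) else None)
    print(n,ys)
cv2.imwrite("pics/crop5.png",cv2.resize(c["image"][145:277,180:350],None,fx=4.5,fy=4.5,interpolation=cv2.INTER_CUBIC))
```

```text
22.1417
0 [np.float64(-232.5), np.float64(-233.0), np.float64(-232.5)]
2 [np.float64(-229.5), np.float64(-230.5), np.float64(-230.0)]
3 [np.float64(-219.5), np.float64(-219.5), np.float64(-220.0)]
4 [np.float64(-220.0), np.float64(-219.5), np.float64(-220.0)]
```

View pics/crop5.png

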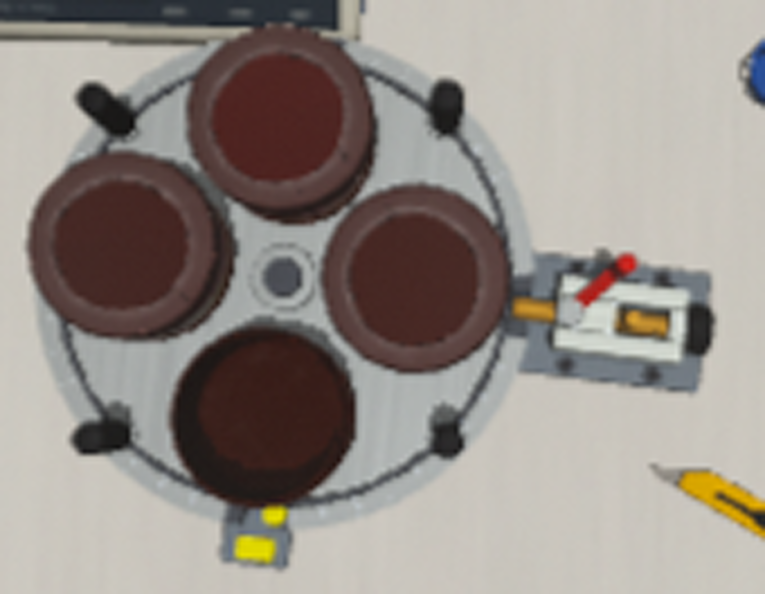

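The open jar now sits at the front, near (265,412). The knob end has moved 13 mm in all (-232.7 → -219.8), so the bolt is home. I'll check the jar offset, then hand in.

Run:
```python
from h import *
import pickle
c=pickle.load(open("c4.pkl","rb")); w=px(c,180+263/4.5-.4,145+413/4.5-.4,132)[:2]-C
a=np.radians(-5.4); b=[w@[np.cos(a),np.sin(a)],w@[-np.sin(a),np.cos(a)]]; print(b)
if b[0]<-60 and abs(b[1])<15: finish_job(); print("handed in",read_state()["time"])
```

```text
[np.float64(-67.43954270539801), np.float64(-6.100847902819578)]
the job is handed in; nothing more can be done
the job is handed in; nothing more can be done
```

The dial is locked with the open jar at the front, and I handed the job in at about 22 s of the 58 s allowed. The hand-in reports no verdict, so these are my own checks.

- **What I did:** I pushed post_3 about 78° anticlockwise with the fingers closed, then swung the catch aside. I then crept the dial about 18° further behind a 5 N force guard until the bolt dropped, backed off and moved the arm clear.
- **Bolt:** From the top camera, the knob end moved 13 mm in all (3 mm to the rim, 10 mm at the drop). It was at the same place in the picture taken with the arm clear.
- **Open jar:** I measured it at x −67 mm and y −6 mm in the dial's base frame, inside the limits of below −60 mm and ±16 mm. The jar's radius came out a few mm short of the stated 70 mm. I put that down to judging the mouth's centre by eye.
- **Force:** The creep stopped on the 5 N guard at the drop, and about 2.5 N was left when read just after. I did not record the peak force on the pin itself.
- **Disagreement:** The camera put the notch about 22° away after the first push, but the bolt dropped after about 18°, a few degrees sooner. The feel of the drop decided where to stop.

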